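# Alignment target from its hook into the holder

### The arm

A 6-joint arm with a two-finger parallel gripper is mounted at the origin on a cart in front of the work surface, level with it; the furniture and walls round the work are solid. World frame = base frame: x ahead of the robot, y to its left, z up, the work surface at z = 0. Lengths are in mm, angles in rad, forces in N, time in s.
With the tool pointing down it reaches from about 275 to 750 mm from the base axis. Payload 10.2 kg.
Tool frame: the origin (TCP) lies on the centre line of the jaws, within the pads' length; the fingertips stand 8 mm ahead of it and the grasp point (between the pads) lies 11 mm behind it; x points along the fingers, y is the direction in which the jaws open and shut, and the axes are right-handed (so a half turn about x gives the same grasp; the last joint's range is limited). The gripper opens to 85 mm and grips with 20 to 120 N. Pads are 22 mm wide; open, the fingers measure 114 mm over their backs; the gripper's body (76 mm by 85 mm) begins 54 mm behind the grasp point. The pads swing forward as they close: fully open they stand 13 mm farther back than shut.
Start: joints at [-1.516, 0.313, 1.498, -0, 1.331, -0.223], TCP at [143.963, -504.882, 239.294] pointing down, gripper open.
Joint ranges: [-2.94, 2.94], [-0.97, 2.17], [0.19, 2.56], [-1.23, 4.37], [0.02, 3.11], [-2.88, 2.88]. Speed limits (rad/s): [2.39, 2.39, 3.01, 3.14, 3.14, 3.14].

### API

Orientations are given as a unit quaternion [w, x, y, z].
In Python, from rig import ctrl, vision, workorder gives the robot as it stands. The module is installed in compiled form; this text tells all that it offers.
- The arm moves only by the shell command python3 -m jog 'ROWS' [OPENING] [FORCE]. ROWS is JSON, a list that holds one entry, the list of rows, each a list of 6 numbers: the shift along the tool's x, y, z in m, then the turn, a rotation vector about the tool's x, y, z in rad. A call has 1 to 12 rows; each row shifts and turns the commanded pose from where the row before left it, along the tool's axes as they then stand; what a row does not reach is not made up. A row lasts 1/8 s, in which the tool goes at most 62.5 mm and 10.7 degrees, less where a joint would pass 70% of its speed; a pose out of reach is approached as far as the arm can. A call is refused whole if a number of a shift passes 0.0625 or a number of a turn 0.188, either way. A call with a gripper value outside its range is refused whole. OPENING is the closure in counts, from 0 (fully open) to 255 (shut), set as the call begins (- or left out, the last holds). The fingers move at their own pace and stop on an object; FORCE is the grip in N (left out, the last holds). Time passes only in rows, so rows that do not move let the fingers close. It gives the time, the measured TCP pose, the force and the opening at its end, in the units of the state.
- ctrl.sense(): the state, without advancing time (a new reading comes with each control period).
- vision.capture(name): name is "scene" or "top" or "wrist"; returns a dict with "image" (384x512x3 uint8, red, green, blue), "mtx" (3x3 intrinsics, pixels), "k1" (the pictures are not rectified: a ray, as slopes to the right and down, at radius r is drawn at 1 + k1 r^2 times it, then the intrinsics apply), "R" (3x3) and "t" (3): a world point X has camera coordinates R X + t; the wrist camera has in their place "hand_eye" (4x4, takes a point from camera to tool coordinates, whose origin is the TCP and whose axes are the tool frame's). Camera axes: x right, y down, z forward; pixel columns grow to the right and rows downward; lengths in mm; the calibration is good to about 2 mm. A picture is of the moment at which its call begins: read the wrist's pose just before it. There is no depth.
- workorder.finish_job(): hands the job in, once; it reports no verdict.
The state is a dict: "time_s": time; "joints": joint angles; "dq": joint speeds; "tau": joint torques, N m; "eef_pos": TCP position; "ee_rot": TCP orientation; "force": force on the tool from outside, world axes, zero at the start; "wrist_torque": the same for the moment, N m; "grip_width": opening from 0.0 (shut) to 1.0 (fully open).
Only numpy, scipy, OpenCV 4.12 (cv2) and the standard library are available. Lean on these libraries where they do the work, as an engineer would, in place of code of your own. Each camera call takes 0.05 s, during which the arm holds its last target.

### The job

Two metal alignment targets hang on the hook rack. Lift the one with the round disc up and off its hook and stand it upright, foot down and fully home, in the slot of the holder block on the table, then let go of it. Leave the square target hanging and do not disturb the bottle and the tape roll.

Things in the scene. Friction and masses are not known exactly. Their poses are not given: they have to be found in the camera images.
- round_target_centre (a point): Centre (half-way up) of the target to move: flat aluminium part 168 mm tall, 10 mm thick, 160 g. z up its height, x through its thickness, y across. Along z from here: foot 36 mm wide, -84 to -40 mm; round disc 68 mm in diameter centred at -10 mm; head 30 mm wide, +24 to +84 mm. Hangs on either peg by a hole through its head, x axis along the peg, +x to the crossbar.
- round_target_head (a point): Round target: middle of the solid top of its head, 71 mm above its centre: the place to grip, across the 30 mm width (y); solid from 9 mm below this point to 13 mm above it. Under it is the hole along x, 16 mm wide and 32 mm high (9 to 41 mm below this point); the target hangs with the hole's upper edge on the peg. Same axes as the centre.
- square_target_centre (a point): Centre (half-way up) of the other hanging target, which stays: same foot, head, hole and axes, but a square plate 64 x 64 mm in place of the disc. It hangs on the other peg.
- hook_rack: Fixed rack: post, crossbar 190 mm long along its y (16 mm thick, 172.5 mm up) and two 7 mm pegs at y = +65 and -65 mm that point level to its -x, towards the robot, axes 172.5 mm up. Origin on the table under the middle of the crossbar; z up. Targets hang at about x = -45 mm, feet 30 mm above the table. Foot plate 10 mm thick, x = -35 to +35, y = -75 to +75 mm.
- hook_tip (a point): Tip of the peg at the rack's y = +65 mm (the other peg is alike). A 24 mm collar, front at rack x = -33 mm, keeps targets off the crossbar. Beyond rack x = -59 mm the peg is turned up, ending at x = -69 mm, 10 mm higher than the peg's upper side: a target comes off when raised 11 to 24 mm (17 is the middle) and then moved more than 35 mm to the rack's -x.
- holder: Fixed dark steel block, 44 (x) x 74 (y) x 42 mm high, with a 10 mm high screw flange at each y end (116 mm over all). Origin on the table under its middle; z up. In its top an upward-open slot with chamfered mouth, centred: 14 mm along x, 40 mm along y, 30 mm deep (floor 12 mm up). The target's foot fits, thickness along x, either way round; home, the target's centre is 96 mm up.
- bottle_centre (a point): Bystander: spray bottle with cap, 35 mm in diameter, 120 mm tall, standing; the point is its centre, half-way up.
- tape_centre (a point): Bystander: roll of tape lying flat, 68 mm in diameter, 19 mm high; the point is its centre, half-way up.
Things that resemble listed ones, but are neither listed nor needed, are in the scene too. What is shaped like the part that bears round_target_centre but purple is not meant.

How it is judged:
By the outcome, as a careful person would: the job done as asked, in the order asked, and still so for the second after the job is handed in, with the robot touching nothing.
It also fails if it takes over 51 s, if anything falls off the work surface, if the arm or the gripper's body presses on something with over 40 N, if the wrist force passes 120 N, or if a joint passes its speed limit or range.

## Working session

There is one attempt and no reset: what is moved stays moved. The work goes in short steps, Python scripts to look and compute and a shell command to move; the robot and the scene stay as the last step left them, time stands still between calls to the robot, and variables do not carry over. Pictures are saved under pics/ and viewed, and the job is handed in when it is done.

```bash
mkdir -p pics; ls; cat > h.py <<'E'
import numpy as np, cv2
from rig import ctrl, vision, workorder
from scipy.spatial.transform import Rotation as Ro
def Rq(q): return Ro.from_quat([q[1],q[2],q[3],q[0]]).as_matrix()
def cap(name,fn=None):
    s=ctrl.sense(); c=vision.capture(name)
    c={k:(np.array(v) if k!='k1' else v) for k,v in c.items()}
    if 'hand_eye' in c:
        T=np.eye(4);T[:3,:3]=Rq(s['ee_rot']);T[:3,3]=s['eef_pos']
        M=np.linalg.inv(T@c['hand_eye']); c['R']=M[:3,:3];c['t']=M[:3,3]
    if fn: cv2.imwrite('pics/'+fn,c['image'][:,:,::-1])
    np.savez('pics/last_%s.npz'%name,**c)
    return c
def load(name): 
    z=np.load('pics/last_%s.npz'%name); return {k:z[k] for k in z}
def ray(c,u,v):
    d=np.array([float(c['k1']),0,0,0,0]); 
    p=cv2.undistortPointsIter(np.array([[[u,v]]],float),c['mtx'],d,None,None,(3,100,1e-12))[0,0]
    o=-c['R'].T@c['t']; w=c['R'].T@np.array([p[0],p[1],1]); return o,w/np.linalg.norm(w)
def plane(c,u,v,z):
    o,w=ray(c,u,v); return o+w*(z-o[2])/w[2]
def proj(c,X):
    X=np.atleast_2d(X).astype(float)
    return cv2.projectPoints(X,cv2.Rodrigues(c['R'])[0],c['t'],c['mtx'],np.array([float(c['k1']),0,0,0,0]))[0][:,0]
def tri(*a):
    A=np.zeros((3,3));b=np.zeros(3)
    for c,u,v in a:
        o,w=ray(c,u,v);P=np.eye(3)-np.outer(w,w);A+=P;b+=P@o
    x=np.linalg.solve(A,b)
    return x,[np.round(proj(c,x)[0]-[u,v],1) for c,u,v in a]
E
python3 - <<'E'
from h import *
for n in ['scene','top','wrist']:
    c=cap(n,n+'0.png'); print(n,c['mtx'].round(1).tolist(),c['k1'],(-c['R'].T@c['t']).round(0))
print({k:np.round(v,3) for k,v in ctrl.sense().items()})
E
```

```text
pics
scene [[448.0, 0.0, 264.9], [0.0, 448.0, 192.7], [0.0, 0.0, 1.0]] 0.02176211017361394 [ -81.  718. 1081.]
top [[369.5, 0.0, 252.5], [0.0, 369.5, 181.4], [0.0, 0.0, 1.0]] -0.054588475108215045 [ 438.   21. 1172.]
wrist [[343.8, 0.0, 259.4], [0.0, 343.8, 190.9], [0.0, 0.0, 1.0]] -0.08953704635596879 [ 220. -482.  374.]
{'time_s': np.float64(0.15), 'joints': array([-1.516,  0.313,  1.498,  0.   ,  1.331, -0.223]), 'dq': array([-0.001,  0.   , -0.003,  0.001,  0.001, -0.001]), 'tau': array([ 2.0000e-03, -4.1236e+01, -2.5980e+01, -0.0000e+00,  3.0000e-03,
       -0.0000e+00]), 'eef_pos': array([ 143.956, -504.693,  238.888]), 'ee_rot': array([ 0.098,  0.7  ,  0.098, -0.7  ]), 'force': array([-0.138, -0.125,  0.356]), 'wrist_torque': array([-0.026,  0.002,  0.018]), 'grip_width': np.float64(0.998)}
```

View pics/scene0.png

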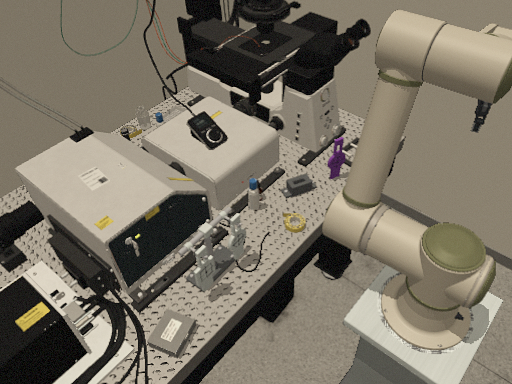

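View pics/top0.png

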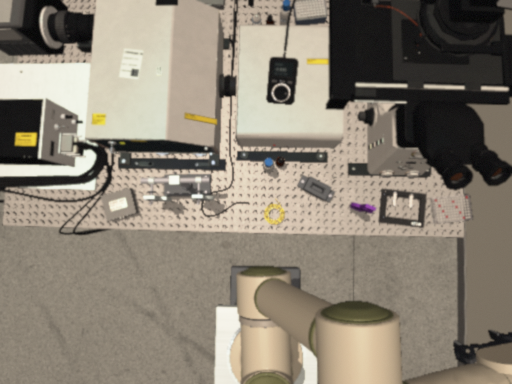

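View pics/wrist0.png

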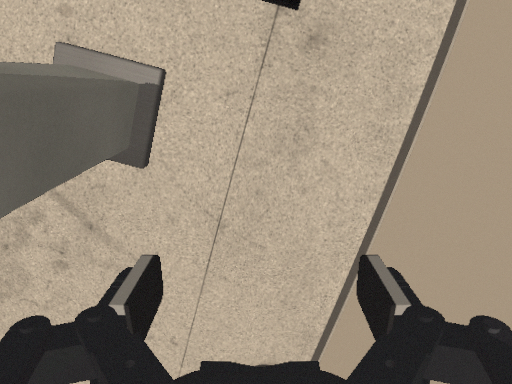

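The scene view shows a rack at (220,250) with two hanging targets, the bottle at (253,190), the tape at (293,220), the holder at (298,185) and a purple decoy at (337,157). I'll enlarge both views.

```bash
python3 - <<'E'
from h import *
a=load('scene')['image'][170:310,150:350,::-1]; cv2.imwrite('pics/s1.png',cv2.resize(a,None,fx=4,fy=4,interpolation=cv2.INTER_CUBIC))
a=load('top')['image'][140:240,130:330,::-1]; cv2.imwrite('pics/t1.png',cv2.resize(a,None,fx=4,fy=4,interpolation=cv2.INTER_CUBIC))
E
```

```text
(no output)
```

View pics/s1.png

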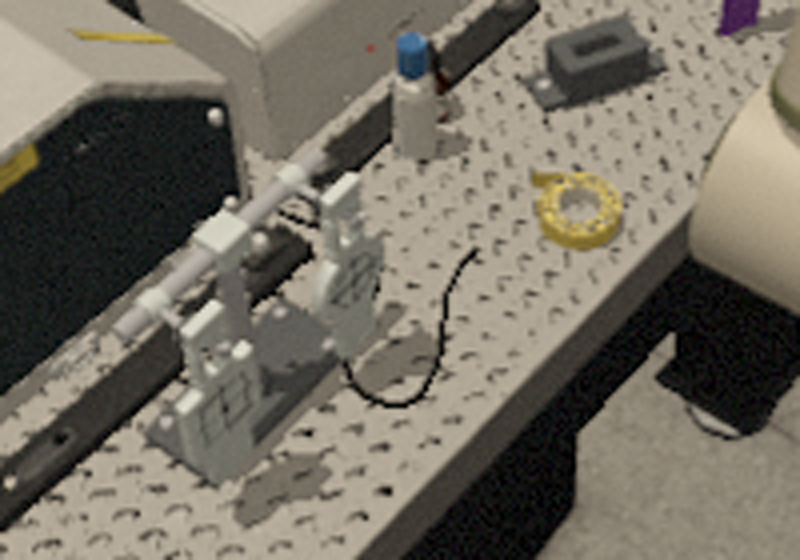

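View pics/t1.png

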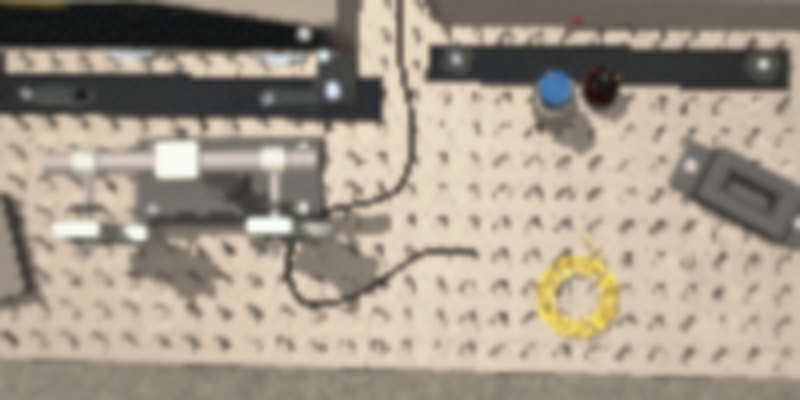

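```bash
python3 - <<'E'
from h import *
s=load('scene');t=load('top')
S=lambda x,y:(s,150+x/4,170+y/4)
T=lambda x,y:(t,130+x/4,140+y/4)
for n,a,b in [('roundhead top',(342,184),(270,225)),('squarehead top',(203,316),(76,229)),('bottle cap',(411,38),(554,88)),('post top',(224,226),(176,158)),('crossbar+?',(308,160),(318,158)),('crossbar-',(122,330),(45,160))]:
    x,e=tri(S(*a),T(*b)); print(n,x.round(1),e)
print('tape',plane(*S(578,205),15).round(1),plane(*T(578,296),15).round(1))
print('holder slot',plane(*S(601,44),42).round(1),plane(*T(750,194),42).round(1))
for p in [(722,183),(778,206),(690,165),(800,225)]: print(plane(*T(*p),42).round(1))
for z in(0,): print('edge',plane(*T(400,365),0), plane(*T(100,358),0))
E
```

```text
roundhead top [481.7 193.2 199.7] [array([-0.4, -0. ]), array([0.2, 0.3])]
squarehead top [476.5 324.  198.1] [array([-0.2, -0. ]), array([0.1, 0.1])]
bottle cap [587.8   6.4 124.3] [array([-0.2, -0. ]), array([0.1, 0.2])]
post top [525.5 260.5 187.2] [array([-0.6, -0.1]), array([0.4, 0.5])]
crossbar+? [532.8 169.9 166. ] [array([0.9, 0.1]), array([-0.6, -0.8])]
crossbar- [523.2 354.1 175.8] [array([-0.6, -0.1]), array([0.4, 0.5])]
tape [441.1 -16.8  15. ] [440.9 -16.6  15. ]
holder slot [ 517.9 -147.7   42. ] [ 521.5 -145.7   42. ]
[ 529.5 -124.2   42. ]
[ 512.8 -167.1   42. ]
[542.8 -99.6  42. ]
[ 498.6 -184.    42. ]
edge [383.38361083 122.04231247   0.        ] [382.39224769 361.73170442   0.        ]
```

The choice: round disc aluminium at scene (237,237). The lookalikes are the square plate at (205,265) and the purple target at (337,157), neither of which is wanted. Next I check box heights and the hand-eye transform before moving.

```bash
python3 - <<'E'
from h import *
s=load('scene');t=load('top');w=load('wrist')
print(w['hand_eye'].round(3)); print(Rq(ctrl.sense()['ee_rot']).round(3)); 
print('stickers',tri((s,104,223),(t,98,119)),tri((s,180,180),(t,200,118)))
print('box2 sticker',tri((s,219,107),(t,317,61)), 'front edge ctr', [plane(t,190,147,h).round(0) for h in (150,200,250)], [plane(t,290,145,h).round(0) for h in (80,120)])
a=s['image'][195:275,185:265,::-1]; cv2.imwrite('pics/s2.png',cv2.resize(a,None,fx=7,fy=7,interpolation=cv2.INTER_CUBIC))
E
```

```text
[[   0.      -0.312    0.95  -135.275]
 [   1.      -0.      -0.      -0.637]
 [   0.       0.95     0.312  -79.466]
 [   0.       0.       0.       1.   ]]
[[-0.     0.274 -0.962]
 [ 0.001 -0.962 -0.274]
 [-1.    -0.001 -0.   ]]
stickers (array([670.1375809 , 445.72094605, 265.32547851]), [array([-0.5, -0.1]), array([0.3, 0.4])]) (array([692.36418161, 193.88082676, 202.03832885]), [array([-0.4, -0.1]), array([0.2, 0.3])])
box2 sticker (array([ 851.22263214, -121.96920682,  204.41002109]), [array([-1.8, -0.4]), array([1.3, 1.9])]) front edge ctr [array([623., 229., 150.]), array([614., 219., 200.]), array([605., 209., 250.])] [array([647., -57.,  80.]), array([640., -54., 120.])]
```

View pics/s2.png

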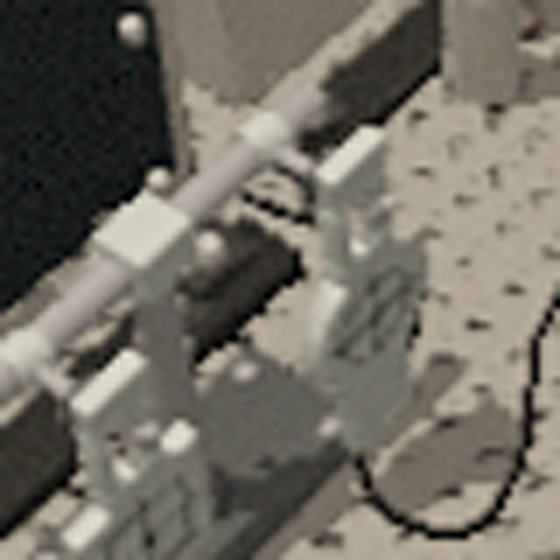

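```bash
cat >> h.py <<'E'
def plan(pos,az,n):
    """rows: per-row tool-frame shift/turn to reach TCP pos (mm), tool down with tool y azimuth az deg"""
    s=ctrl.sense();R=Rq(s['ee_rot']);p=np.array(s['eef_pos'])
    y=np.array([np.cos(np.radians(az)),np.sin(np.radians(az)),0]);x=np.array([0,0,-1.]);Rt=np.c_[x,y,np.cross(x,y)]
    rv=Ro.from_matrix(R.T@Rt).as_rotvec()/n; d=(np.array(pos)-p)/n
    print('turn/row',rv.round(4),'mm/row',np.linalg.norm(d).round(1))
    for i in range(n): print((R.T@d/1000).round(4).tolist()); R=R@Ro.from_rotvec(rv).as_matrix()
E
python3 - <<'E'
from h import *
s=load('scene');t=load('top')
print(tri((s,338,142),(t,362,208)))
plan((330,-250,300),-90,7)
E
```

```text
(array([ 458.23490072, -249.46020208,  172.00128076]), [array([-1.5,  0.1]), array([1. , 1.4])])
turn/row [ 0.0397 -0.      0.0001] mm/row 45.9
[-0.0087, -0.0277, -0.0355]
[-0.0087, -0.0291, -0.0344]
[-0.0087, -0.0304, -0.0332]
[-0.0087, -0.0317, -0.032]
[-0.0087, -0.033, -0.0307]
[-0.0087, -0.0342, -0.0294]
[-0.0087, -0.0353, -0.028]
```

```bash
python3 -m jog '[[[-0.009,-0.028,-0.035,0.04,0,0],[-0.009,-0.029,-0.034,0.04,0,0],[-0.009,-0.030,-0.033,0.04,0,0],[-0.009,-0.032,-0.032,0.04,0,0],[-0.009,-0.033,-0.031,0.04,0,0],[-0.009,-0.034,-0.029,0.04,0,0],[-0.009,-0.035,-0.028,0.04,0,0]]]' 0 60
python3 - <<'E'
from h import *
plan((545,-140,250),-111,5)
E
```

```text
time_s: 1.02
eef_pos: [329.6, -249.7, 302.5]
ee_rot: [0.001, -0.707, 0.001, 0.707]
force: [0.1, 0.2, -0.5]
grip_width: 1.001
turn/row [0.0726 0.     0.    ] mm/row 49.5
[0.0105, -0.0221, -0.043]
[0.0105, -0.0252, -0.0413]
[0.0105, -0.0281, -0.0393]
[0.0105, -0.0309, -0.0372]
[0.0105, -0.0335, -0.0349]
```

```bash
python3 -m jog '[[[0.005,-0.022,-0.043,0.073,0,0],[0.005,-0.025,-0.041,0.073,0,0],[0.01,-0.028,-0.039,0.073,0,0],[0.016,-0.031,-0.037,0.073,0,0],[0.016,-0.033,-0.035,0.073,0,0],[0,0,0,0,0,0],[0,0,0,0,0,0]]]'
python3 - <<'E'
from h import *
cap('wrist','w1.png');cap('scene','s3.png')
E
```

```text
time_s: 1.9
eef_pos: [543.2, -142.0, 250.3]
ee_rot: [0.129, -0.695, 0.129, 0.695]
force: [-0.5, 0.7, 0.3]
grip_width: 1.003
```

View pics/w1.png

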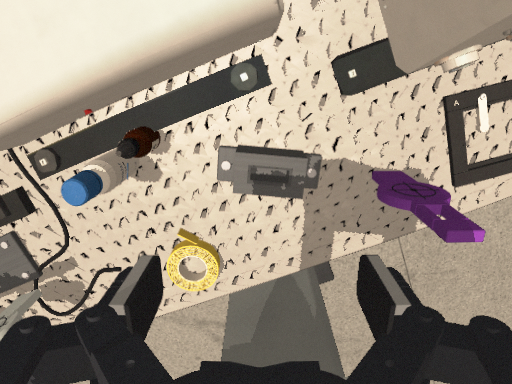

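The holder is clear at (268,172) with its slot at (269,179), and the bottle, tape and purple target are all well away. I'll zoom to measure.

```bash
python3 - <<'E'
from h import *
w=load('wrist'); a=w['image'][135:210,205:335,::-1]
a=cv2.convertScaleAbs(a,alpha=1.8,beta=0)
cv2.imwrite('pics/w1c.png',cv2.resize(a,None,fx=6,fy=6,interpolation=cv2.INTER_CUBIC))
E
```

```text
(no output)
```

View pics/w1c.png

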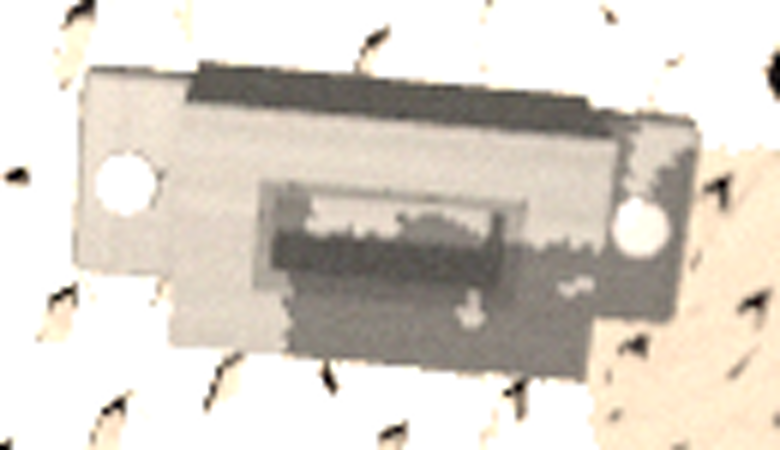

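```bash
python3 - <<'E'
from h import *
w=load('wrist')
P=lambda x,y,z:plane(w,205+x/6-.4,135+y/6-.4,z)
B=[P(*q,42) for q in [(187,102),(617,138),(588,380),(170,345)]]
C=[P(*q,42) for q in [(262,182),(523,205),(515,302),(253,285)]]
F=[P(*q,10) for q in [(125,184),(640,228)]]
for n,Q in(('blk',B),('slot',C)):
    Q=np.array(Q);e=Q[0]+Q[3]-Q[1]-Q[2]
    print(n,Q.mean(0).round(1),'az',np.degrees(np.arctan2(e[1],e[0])).round(2),[np.linalg.norm(Q[i]-Q[i-1]).round(1) for i in range(4)])
e=F[0]-F[1];print('flange',((F[0]+F[1])/2).round(1),np.degrees(np.arctan2(e[1],e[0])),np.linalg.norm(e))
plan((515,193,270),-88,7)
E
```

```text
blk [ 523.9 -145.9   42. ] az 64.02 [np.float64(43.5), np.float64(73.4), np.float64(43.8), np.float64(74.0)]
slot [ 524.  -145.5   42. ] az 64.46 [np.float64(18.5), np.float64(45.0), np.float64(17.5), np.float64(45.8)]
flange [ 522.6 -144.9   10. ] 63.95328033902555 97.29829317560127
turn/row [-0.0575 -0.0001 -0.0001] mm/row 48.2
[-0.0027, -0.0433, 0.021]
[-0.0027, -0.0444, 0.0184]
[-0.0027, -0.0454, 0.0159]
[-0.0027, -0.0462, 0.0132]
[-0.0027, -0.0469, 0.0105]
[-0.0027, -0.0474, 0.0078]
[-0.0027, -0.0478, 0.0051]
```

```bash
python3 -m jog '[[[-0.004,-0.0415,0.0255,-0.0575,0,0],[-0.004,-0.043,0.023,-0.0575,0,0],[-0.004,-0.0445,0.020,-0.0575,0,0],[-0.004,-0.0455,0.018,-0.0575,0,0],[-0.004,-0.0465,0.0155,-0.0575,0,0],[-0.004,-0.047,0.0125,-0.0575,0,0],[-0.004,-0.048,0.010,-0.0575,0,0],[0,0,0,0,0,0],[0,0,0,0,0,0]]]'
python3 - <<'E'
from h import *
cap('wrist','w2.png')
E
```

```text
time_s: 3.12
eef_pos: [482.1, 193.6, 278.7]
ee_rot: [0.012, 0.707, 0.012, -0.707]
force: [0.6, -0.0, 0.8]
grip_width: 1.003
```

View pics/w2.png

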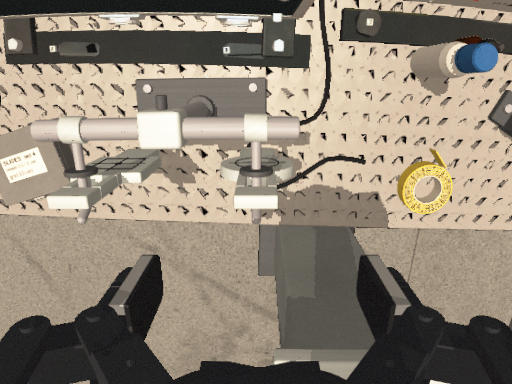

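The wrist view shows the round target's head at (256,195) with its disc edge behind at (258,168). The square target is at (80,190).

```bash
python3 - <<'E'
from h import *
w=load('wrist'); a=w['image'][105:230,200:320,::-1]
cv2.imwrite('pics/w2c.png',cv2.resize(a,None,fx=4.8,fy=4.8,interpolation=cv2.INTER_CUBIC))
E
```

```text
(no output)
```

View pics/w2c.png

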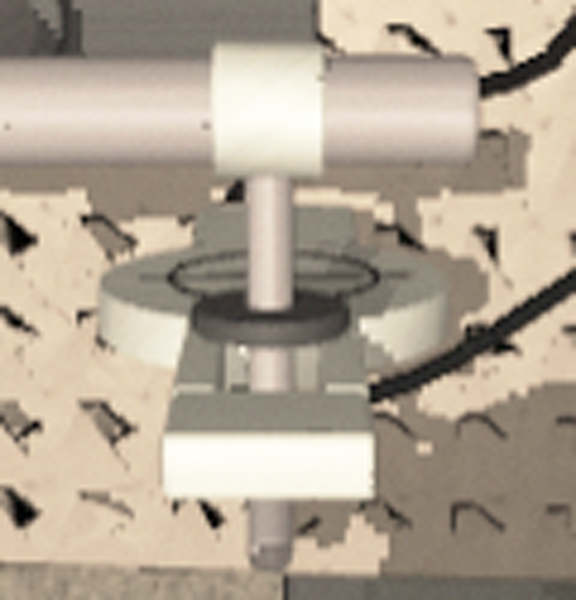

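```bash
python3 - <<'E'
from h import *
w=load('wrist')
P=lambda x,y,z:plane(w,200+x/4.8-.4,105+y/4.8-.4,z)
Q=np.array([P(*q,198) for q in [(165,434),(373,434),(376,497),(164,497)]])
e=Q[0]+Q[3]-Q[1]-Q[2]
print(Q.mean(0).round(1),np.degrees(np.arctan2(e[1],e[0])),[np.linalg.norm(Q[i]-Q[i-1]).round(1) for i in range(4)])
a=plane(w,62,128,181);b=plane(w,200+420/4.8,105+110/4.8,181);e=a-b;print('bar az',np.degrees(np.arctan2(e[1],e[0])))
a=P(270,190,176);b=P(270,380,176);e=a-b;print('peg az',np.degrees(np.arctan2(e[1],e[0])),b)
print('tip',P(270,555,186))
s=ctrl.sense();print(s['eef_pos'],Rq(s['ee_rot']).round(3).tolist())
E
```

```text
[482.9 196.6 198. ] 91.93816024752832 [np.float64(9.3), np.float64(28.8), np.float64(9.3), np.float64(29.7)]
bar az 91.45566394704669
peg az 1.759654981101313 [488.67340699 196.88575696 176.        ]
tip [464.36736875 196.04647099 186.        ]
[482.20841781 193.28889284 278.52312619] [[0.0, 0.034, -0.999], [-0.0, -0.999, -0.034], [-1.0, 0.0, -0.0]]
```

```bash
python3 -m jog '[[[0.02,-0.003,0,0,0,0],[0.03,0,0,0,0,0],[0.03,0,0,0,0,0],[0.0225,0,0,0,0,0],[0,0,0,0,0,0],[0,0,0,0,0,0]]]'
python3 - <<'E'
from h import *
cap('wrist','w3.png')
E
```

```text
time_s: 3.92
eef_pos: [482.6, 196.9, 176.9]
ee_rot: [0.012, 0.708, 0.012, -0.706]
force: [0.6, 0.0, 1.0]
grip_width: 0.997
```

View pics/w3.png

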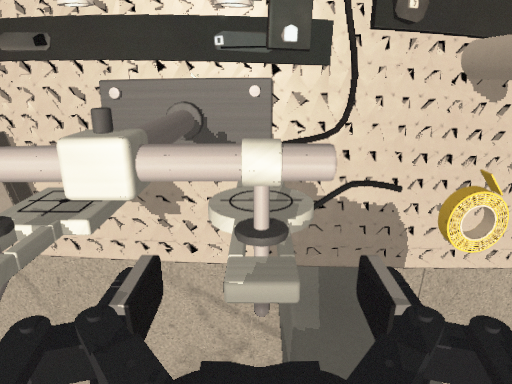

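The head sits between the jaws, with columns 225–298 centred against the jaw midpoint at 259. I close now.

```bash
python3 -m jog '[[[0,0,0,0,0,0],[0,0,0,0,0,0],[0,0,0,0,0,0],[0,0,0,0,0,0],[0,0,0,0,0,0],[0,0,0,0,0,0],[0,0,0,0,0,0],[0,0,0,0,0,0]]]' 255 70
python3 - <<'E'
from h import *
cap('wrist','w4.png')
E
```

```text
time_s: 4.97
eef_pos: [482.2, 197.5, 176.2]
ee_rot: [0.012, 0.707, 0.012, -0.707]
force: [0.4, -1.1, 5.5]
grip_width: 0.335
```

View pics/w4.png

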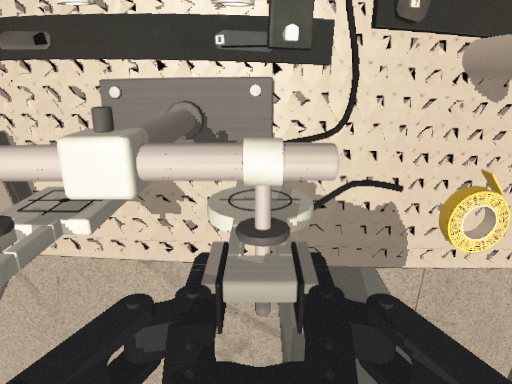

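```bash
python3 -m jog '[[[-0.005,0,0,0,0,0],[-0.006,0,0,0,0,0],[-0.006,0,0,0,0,0],[0,0,0,0,0,0],[0,0,0,0,0,0]]]'
python3 - <<'E'
from h import *
cap('wrist','w5.png');s=cap('scene')
a=s['image'][160:300,170:310,::-1]; cv2.imwrite('pics/s5.png',cv2.resize(a,None,fx=4,fy=4,interpolation=cv2.INTER_CUBIC))
E
```

```text
time_s: 5.65
eef_pos: [481.8, 197.5, 192.6]
ee_rot: [-0.012, -0.707, -0.012, 0.707]
force: [-0.2, -0.6, -2.3]
grip_width: 0.339
```

View pics/w5.png

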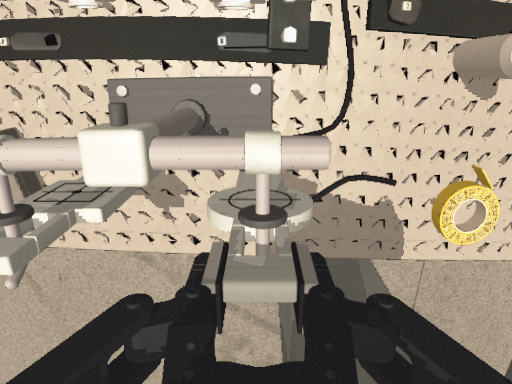

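View pics/s5.png

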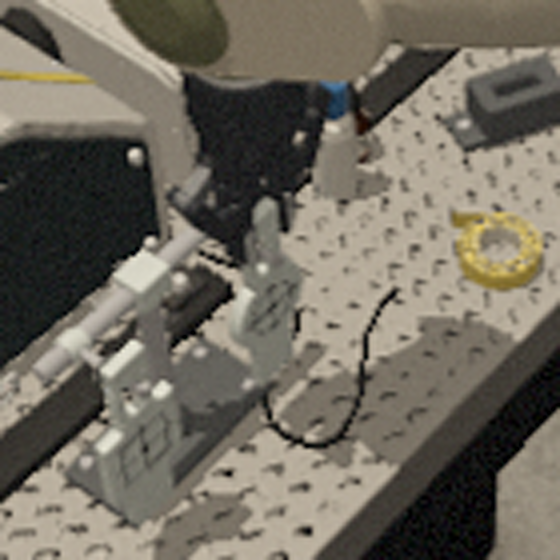

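Lifted 16.4 mm and held (weight −2 N). I slide it off along rack −x.

```bash
python3 -m jog '[[[0,0,0.008,0,0,0],[0,0,0.015,0,0,0],[0,0,0.015,0,0,0],[0,0,0.015,0,0,0],[0,0,0.012,0,0,0],[0,0,0,0,0,0]]]'
python3 - <<'E'
from h import *
cap('wrist','w6.png')
E
```

```text
time_s: 6.5
eef_pos: [416.4, 195.3, 193.0]
ee_rot: [0.013, 0.707, 0.013, -0.707]
force: [-0.8, 0.6, -1.5]
grip_width: 0.336
```

View pics/w6.png

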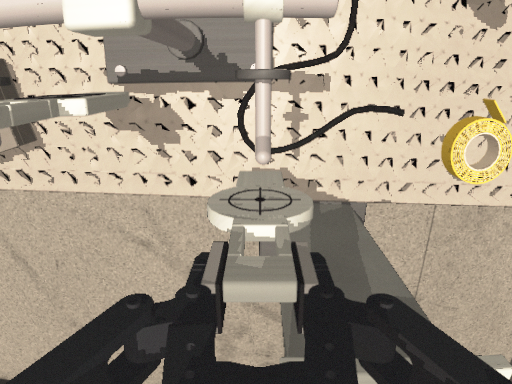

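```bash
python3 - <<'E'
from h import *
w=load('wrist'); a=w['image'][155:305,200:325,::-1]
cv2.imwrite('pics/w6c.png',cv2.resize(a,None,fx=4,fy=4,interpolation=cv2.INTER_CUBIC))
E
```

```text
(no output)
```

View pics/w6c.png

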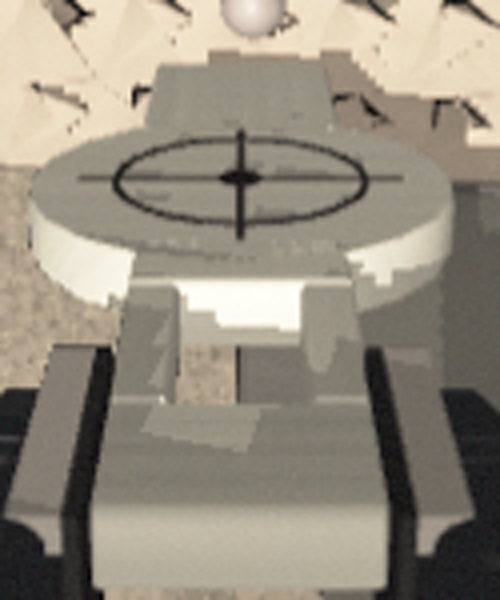

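```bash
python3 - <<'E'
from h import *
w=load('wrist'); H=w['hand_eye']; w['R']=H[:3,:3].T; w['t']=-H[:3,:3].T@H[:3,3]  # tool frame
def P(x,y,tx):
    o,d=ray(w,200+x/4-.4,155+y/4-.4); return (o+d*(tx-o[0])/d[0]).round(1)
for T in (-21.7,-24):
  print('T',T)
  for n,x,y,dx in [('headL',95,505,0),('headR',388,505,0),('frontL',92,590,0),('frontR',388,590,0),('cross',240,178,94),('footL',157,66,168),('footR',330,68,168),('holeTopL',180,405,22),('holeTopR',302,405,22)]:
    print(n,P(x,y,T+dx))
E
```

```text
T -21.7
headL [-21.7 -14.4  -5.8]
headR [-21.7  13.7  -5.7]
frontL [-21.7 -15.    4. ]
frontR [-21.7  14.1   4. ]
cross [72.3 -0.4 -5.7]
footL [146.3 -18.   -4.5]
footR [146.3  18.7  -4.1]
holeTopL [ 0.3 -7.1 -4.5]
holeTopR [ 0.3  6.4 -4.5]
T -24
headL [-24.  -14.1  -7.2]
headR [-24.   13.4  -7.2]
frontL [-24.  -14.7   2.3]
frontR [-24.   13.8   2.3]
cross [70.  -0.4 -6.5]
footL [144.  -17.8  -5.1]
footR [144.   18.5  -4.7]
holeTopL [-2.  -7.  -5.7]
holeTopR [-2.   6.3 -5.7]
```

Target is square in the grip: its centre plane is within 1 mm of the tool axis and its bottom is 146 mm below the TCP. I carry it above the holder.

```bash
python3 - <<'E'
from h import *
plan((524,-145.8,235),-115.9,10)
E
```

```text
turn/row [ 0.0487 -0.0001  0.    ] mm/row 36.0
[-0.0042, 0.0345, -0.0095]
[-0.0042, 0.034, -0.0112]
[-0.0042, 0.0334, -0.0128]
[-0.0042, 0.0327, -0.0144]
[-0.0042, 0.032, -0.016]
[-0.0042, 0.0312, -0.0175]
[-0.0042, 0.0303, -0.019]
[-0.0042, 0.0293, -0.0205]
[-0.0042, 0.0283, -0.0219]
[-0.0042, 0.0272, -0.0232]
```

```bash
python3 -m jog '[[[-0.01,0.0345,-0.0095,0.0487,0,0],[-0.012,0.034,-0.0112,0.0487,0,0],[-0.01,0.0334,-0.0128,0.0487,0,0],[-0.006,0.0327,-0.0144,0.0487,0,0],[-0.004,0.032,-0.016,0.0487,0,0],[0,0.0312,-0.0175,0.0487,0,0],[0,0.0303,-0.019,0.0487,0,0],[0,0.0293,-0.0205,0.0487,0,0],[0,0.0283,-0.0219,0.0487,0,0],[0,0.0272,-0.0232,0.0487,0,0],[0,0,0,0,0,0],[0,0,0,0,0,0]]]'
python3 - <<'E'
from h import *
cap('wrist','w7.png');c=cap('scene','s7.png')
plan((524,-145.8,212),-115.9,2)
E
```

```text
time_s: 8.05
eef_pos: [524.0, -145.8, 234.6]
ee_rot: [0.158, -0.689, 0.158, 0.689]
force: [0.2, -0.2, -0.4]
grip_width: 0.337
turn/row [0.0007 0.     0.0001] mm/row 11.4
[0.0114, 0.0002, -0.0001]
[0.0114, 0.0002, -0.0001]
```

View pics/w7.png

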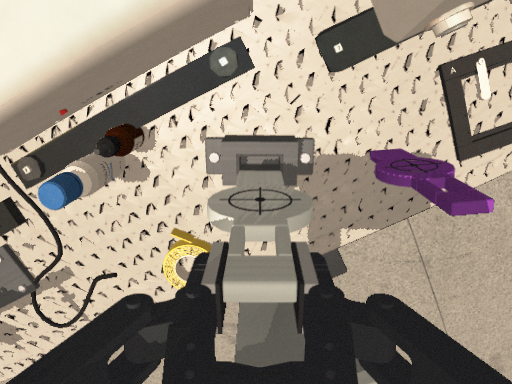

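View pics/s7.png

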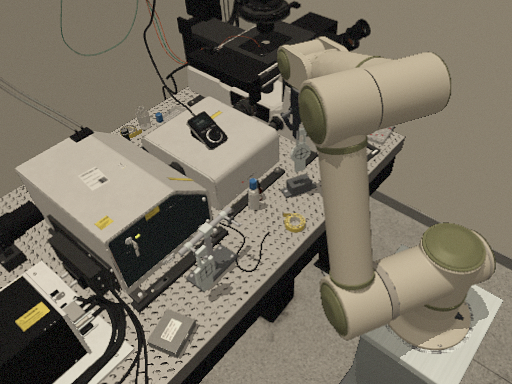

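The target hangs straight in the grip, the slot shows at (260,158), and its edges look parallel to the head. I descend 20 mm and re-measure the block in the tool frame.

```bash
python3 -m jog '[[[0.010,0,0,0,0,0],[0.011,0,0,0,0,0],[0,0,0,0,0,0],[0,0,0,0,0,0]]]'
python3 - <<'E'
from h import *
w=cap('wrist'); a=w['image'][115:215,190:325,::-1]
a=cv2.convertScaleAbs(a,alpha=1.6,beta=0)
cv2.imwrite('pics/w8c.png',cv2.resize(a,None,fx=5.5,fy=5.5,interpolation=cv2.INTER_CUBIC))
E
```

```text
time_s: 8.65
eef_pos: [524.1, -146.1, 213.9]
ee_rot: [-0.158, 0.689, -0.158, -0.689]
force: [0.5, 0.1, -0.9]
grip_width: 0.334
```

View pics/w8c.png

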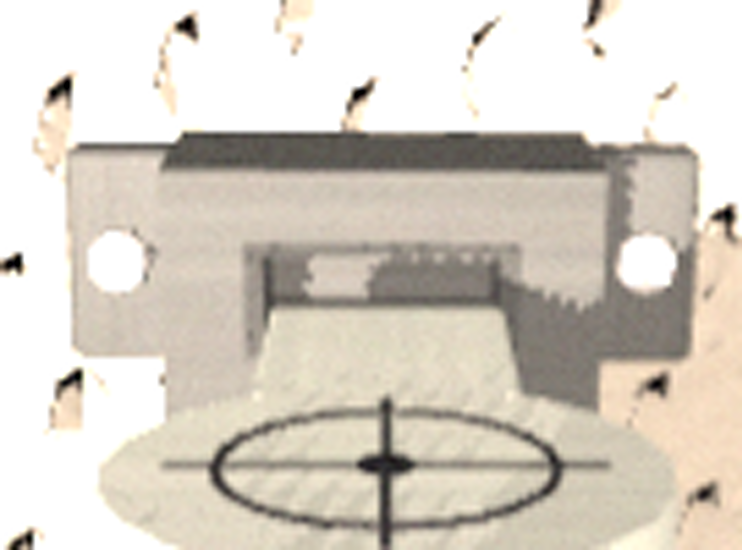

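```bash
python3 - <<'E'
from h import *
w=load('wrist'); H=w['hand_eye']; w['R']=H[:3,:3].T; w['t']=-H[:3,:3].T@H[:3,3]
z=ctrl.sense()['eef_pos'][2]
def P(x,y,tx):
    o,d=ray(w,190+x/5.5-.4,115+y/5.5-.4); return (o+d*(tx-o[0])/d[0]).round(1)
for n,x,y,h in [('blkL',162,168,42),('blkR',610,170,42),('chamL',247,246,42),('chamR',520,244,42),('screwL',118,262,10),('screwR',647,263,10)]: print(n,P(x,y,z-h))
for n,x,y,tx in [('footL',272,308,146.3),('footR',502,308,146.3),('cross',386,464,72.3)]: print(n,P(x,y,tx))
E
```

```text
blkL [172.1 -36.6 -21.8]
blkR [172.1  37.  -21.4]
chamL [172.1 -22.9  -8.7]
chamR [172.1  22.5  -9. ]
screwL [204.1 -49.2   1.7]
screwR [204.1  48.3   1.9]
footL [146.3 -17.4  -4.8]
footR [146.3  18.   -4.8]
cross [72.3  0.1 -5.6]
```

Foot centre sits within 0.5 mm of the slot centre in the tool frame and the yaw is aligned. I start inserting gently.

```bash
python3 -m jog '[[[0.008,0,0,0,0,0],[0.010,0,0,0,0,0],[0.005,0,0,0,0,0],[0.004,0,0,0,0,0],[0.004,0,0,0,0,0],[0.004,0,0,0,0,0],[0.003,0,0,0,0,0],[0,0,0,0,0,0]]]'
```

```text
time_s: 9.7
eef_pos: [523.9, -146.0, 175.6]
ee_rot: [0.158, -0.689, 0.158, 0.689]
force: [0.7, -0.7, -2.4]
grip_width: 0.333
```

No contact with the foot about 13 mm into the slot. I continue: about 17 mm remain.

```bash
python3 -m jog '[[[0.004,0,0,0,0,0],[0.004,0,0,0,0,0],[0.004,0,0,0,0,0],[0.002,0,0,0,0,0],[0,0,0,0,0,0],[0,0,0,0,0,0]]]'
python3 -m jog '[[[0.001,0,0,0,0,0],[0.001,0,0,0,0,0],[0,0,0,0,0,0]]]'
python3 -m jog '[[[0.001,0,0,0,0,0],[0.001,0,0,0,0,0],[0,0,0,0,0,0]]]'
```

```text
time_s: 10.45
eef_pos: [524.1, -146.1, 161.9]
ee_rot: [-0.158, 0.689, -0.158, -0.689]
force: [-0.2, -0.2, -1.4]
grip_width: 0.336
time_s: 10.82
eef_pos: [524.0, -146.1, 159.7]
ee_rot: [0.158, -0.689, 0.158, 0.689]
force: [-0.2, -0.8, -0.9]
grip_width: 0.337
time_s: 11.2
eef_pos: [524.3, -146.3, 158.5]
ee_rot: [-0.158, 0.69, -0.158, -0.689]
force: [-0.9, 1.2, 4.7]
grip_width: 0.335
```

Contact begins at 158.5 mm, where 158.3 was predicted for home. I press a little more and check.

```bash
python3 -m jog '[[[0.001,0,0,0,0,0],[0,0,0,0,0,0],[0,0,0,0,0,0]]]'
python3 - <<'E'
from h import *
w=cap('wrist','w9.png'); s=cap('scene')
a=s['image'][110:210,240:360,::-1]; cv2.imwrite('pics/s9.png',cv2.resize(a,None,fx=5,fy=5,interpolation=cv2.INTER_CUBIC))
E
```

```text
time_s: 11.58
eef_pos: [524.7, -146.5, 158.4]
ee_rot: [-0.158, 0.69, -0.159, -0.688]
force: [-1.8, 0.7, 12.3]
grip_width: 0.336
```

View pics/w9.png

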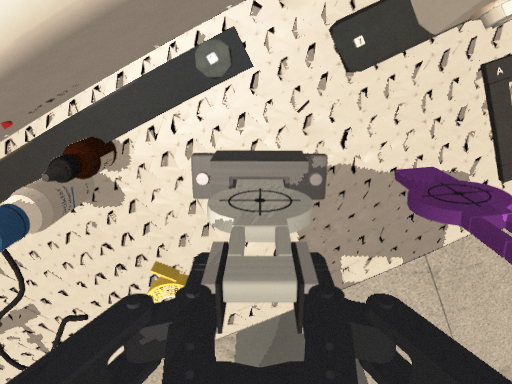

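View pics/s9.png

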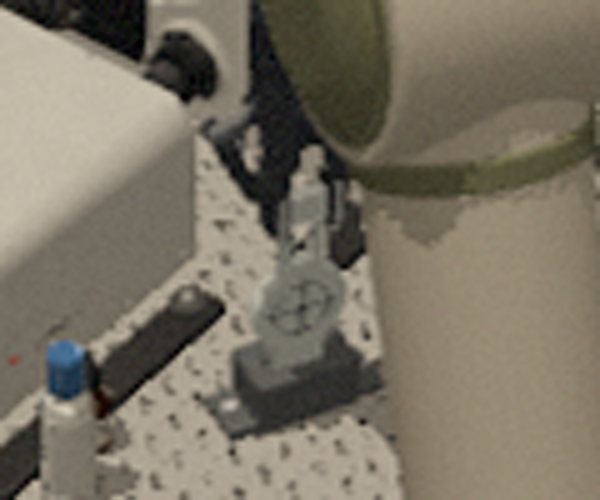

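Force steps to 12 N with no further descent, so the foot is on the slot floor. I ease the press, then open.

```bash
python3 -m jog '[[[-0.0012,0,0,0,0,0],[0,0,0,0,0,0]]]'
python3 -m jog '[[[0,0,0,0,0,0],[0,0,0,0,0,0],[0,0,0,0,0,0],[0,0,0,0,0,0],[0,0,0,0,0,0],[0,0,0,0,0,0],[0,0,0,0,0,0],[0,0,0,0,0,0]]]' 0
python3 -m jog '[[[-0.01,0,0,0,0,0],[-0.02,0,0,0,0,0],[-0.03,0,0,0,0,0],[-0.03,0,0,0,0,0],[-0.02,0,0,0,0,0],[0,0,0,0,0,0],[0,0,0,0,0,0],[0,0,0,0,0,0]]]'
python3 - <<'E'
from h import *
w=cap('wrist','w10.png'); s=cap('scene');cap('top','t10.png')
a=s['image'][100:300,180:360,::-1]; cv2.imwrite('pics/s10.png',cv2.resize(a,None,fx=3,fy=3,interpolation=cv2.INTER_CUBIC))
E
```

```text
time_s: 11.92
eef_pos: [524.3, -146.2, 158.5]
ee_rot: [-0.158, 0.69, -0.158, -0.689]
force: [-1.5, 0.7, 7.0]
grip_width: 0.338
time_s: 12.92
eef_pos: [524.0, -146.1, 158.0]
ee_rot: [-0.158, 0.689, -0.158, -0.689]
force: [0.6, -1.1, -0.4]
grip_width: 0.998
time_s: 13.92
eef_pos: [523.8, -146.0, 267.1]
ee_rot: [0.159, -0.689, 0.158, 0.69]
force: [-0.0, -0.9, 0.3]
grip_width: 1.0
```

View pics/w10.png

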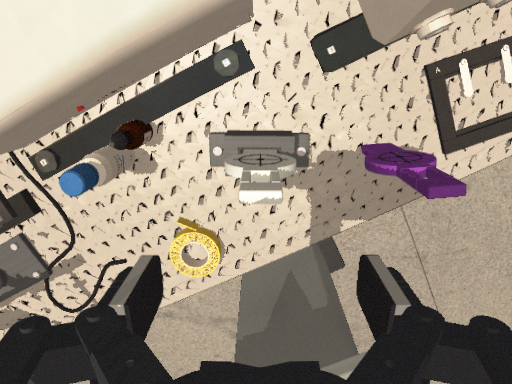

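View pics/s10.png

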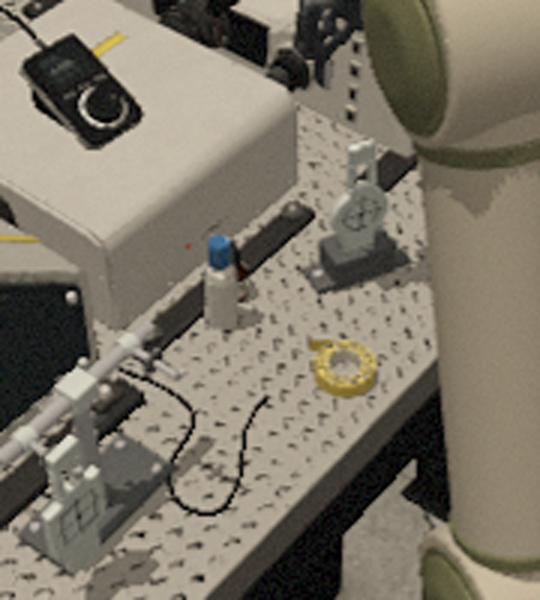

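The target stands free in the holder, the square one still hangs, and the bottle and tape are in place. One last height and tilt check.

```bash
python3 - <<'E'
from h import *
w=load('wrist');s=load('scene')
R=Ro.from_euler('z',-25.9,degrees=True).as_matrix()
C=np.array([523.7,-145.6,96])
for n,v in [('cross(+x face)',(5,0,-10)),('head top L rear',(5,15,84)),('head top R rear',(5,-15,84)),('head front L',(-5,15,84)),('head front R',(-5,-15,84))]:
    X=C+R@np.array(v); print(n,proj(w,X).round(1),proj(s,X).round(1))
a=w['image'][125:210,200:320,::-1]; cv2.imwrite('pics/w10c.png',cv2.resize(a,None,fx=5,fy=5,interpolation=cv2.INTER_CUBIC))
E
```

```text
cross(+x face) [[259.3 160.8]] [[298.2 169.9]]
head top L rear [[237.2 192.6]] [[294.9 149. ]]
head top R rear [[281.2 192.6]] [[303.6 146.3]]
head front L [[237.5 206.3]] [[296.4 151. ]]
head front R [[280.9 206.3]] [[305.1 148.2]]
```

View pics/w10c.png

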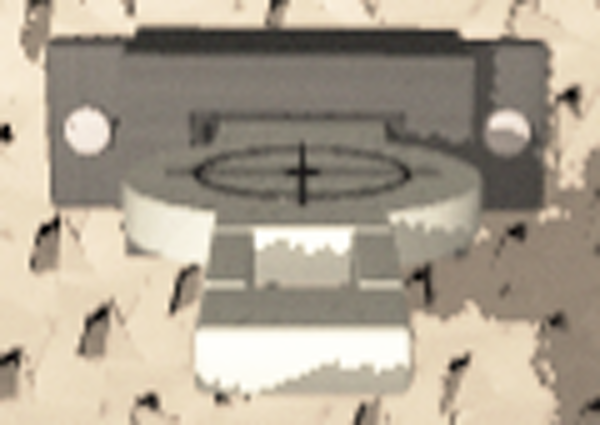

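Predicted and seen pixels agree within about 4 px, which is a couple of mm and within the calibration. That means it is home and upright with a lean of about 1°. I hand in.

```bash
python3 - <<'E'
from h import *
print(workorder.finish_job(), ctrl.sense()['time_s'])
E
```

```text
the job is handed in; nothing more can be done
the job is handed in; nothing more can be done
```

I gripped the round target by its head and raised it 16 mm. I then slid it 65 mm clear of its peg, carried it to the holder and lowered it into the slot. I opened the gripper and withdrew about 110 mm upward. The job took about 14 s of robot time.

**Checks that agreed:**
- **Fully home:** the foot met the slot floor at TCP height 158.5 mm, against 158.3 mm predicted for home. Pressing about 1 mm further only raised the force to 12 N, with no more descent.
- **Bystanders:** in the last pictures the target stands alone in the holder and the square one still hangs. The bottle and tape look in place by eye; I did not re-measure them. The gripper touches nothing.

**Small disagreement:** in the wrist view the head's top edges appear 2.6 to 3.7 px (about 2 mm) from where they should be. This is about the calibration error, or a lean of about 1° within the slot's play. The scene view agrees to within about 3 px.

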